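# Lay the tall craft tube down in its decorating cradle

## Task

Push the standing cardboard tube along the table until its foot is against the red stop of the wooden cradle, still upright, then tip it over the stop onto its side in the trough, with its foot end staying at the stop, easing it all the way down (a finger in its open mouth can hold it back) so that it lands gently and never drops. Only push and steady the tube: do not pinch it, lift it or press it hard, and leave the glue stick, paint jar and pencil tub alone. Finish with the hand clear of the tube.

Things in the scene. Friction and masses are not known exactly. Their poses are not given: they have to be found in the camera images.
- tube: Tall round cardboard tube, about 0.16 kg, 76 mm outside diameter, 200 mm high, 4 mm wall (68 mm inside), closed foot, open top; lime-green sleeve near the mouth, narrow orange band near the foot. Stands upright, 25 to 50 mm clear of the red stop. Origin: centre of the foot's underside; z points from foot to mouth. Pushed below about 30 mm height it slides; higher up it tips.
- tube_mouth (a point): Centre of the tube's open mouth, 200 mm along the tube's z from its foot. A finger in the mouth can push the wall on one side and hold back the wall on the other. With its foot at the stop the tube overbalances at about 24 degrees and then falls fast unless held back. Lying in the trough, its axis is about 48 mm above the table.
- cradle: Fixed board 150 mm long (x), 120 wide (y), 10 thick, first 20 mm red, with a trough: floor 44 mm wide between white strips sloping outward at 45 degrees to 38 mm height. Origin: on the table, middle of the red end face (the stop, 10 mm high). x points from the stop along the trough, the way the tube is to tip; the tube starts on the -x side. The lying tube's mouth overhangs its far end.
- glue_stick: Glue stick, red with white cap and black foot, standing upright, 29 mm diameter, 105 mm high; origin at the centre of its underside. Bystander.
- paint_jar: Blue jar with white lid, standing, 56 mm diameter, 75 mm high; origin at the centre of its underside. Bystander.
- pencil_tub: Teal open tub of pencils, 100 x 160 x 60 mm (pencils stand out to about 90 mm); origin at the centre of its underside. Bystander.
Not all that is in view belongs to the job. Leave any blue look-alike of the cradle alone.

How it is judged (in metres and radians):
On the way:
1. the tube stands upright with its foot against the red stop (x of tube in the frame of cradle between -0.045 and -0.03 m and y of tube in the frame of cradle between -0.022 and 0.022 m and angle between tube's own z axis and vertical below 0.15 rad), for 0.2 s.
At the end, for the whole second after the job is handed in: The tube lies at rest on its side in the trough: within 5 degrees of level, within 7 degrees of the trough's direction and 18 mm of its centre line, mouth at the far end, foot between 60 mm before and 12 mm past the stop face (angle between tube's own z axis and vertical between 1.48 and 1.66 rad and angle between the z axis of tube and the x axis of cradle, either way round below 0.12 rad and x of tube in the frame of cradle between -0.06 and 0.012 m and y of tube in the frame of cradle between -0.018 and 0.018 m and x of tube_mouth in the frame of cradle above 0.13 m and height (world z) of tube below 0.058 m and height (world z) of tube_mouth below 0.062 m and linear speed of tube below 0.02 m/s and angular speed of tube below 0.2 rad/s); the robot touches nothing.
It fails at once if the tube drops: it swings down faster than 3 rad/s when more than 57 degrees over (angle between tube's own z axis and vertical above 1 rad and angular speed of tube above 3 rad/s).
It fails at once if the tube is lifted: foot centre over 70 mm high, or over 15 mm high while upright (height (world z) of tube above 0.07 m or (angle between tube's own z axis and vertical below 0.2 rad and height (world z) of tube above 0.015 m)).
It fails at once if the fingers pinch or press the tube with more than 25 N (contact force between the fingers and tube above 25 N).
It fails at once if the glue stick, paint jar or pencil tub is moved over 20 mm (distance of any of glue_stick, paint_jar, pencil_tub from where it was at the start of the episode above 0.02 m).
It also fails if it takes over 61 s, if anything falls off the work surface, if the arm or the gripper's body presses on something with over 40 N, if the wrist force passes 120 N, or if a joint passes its speed limit or range.

## Robot

A 6-joint arm with a two-finger parallel gripper is mounted at the origin on the work surface. World frame = base frame: x ahead of the robot, y to its left, z up, the work surface at z = 0. Lengths are in mm, angles in rad, forces in N, time in s.
With the tool pointing down it reaches from about 350 to 875 mm from the base axis. Payload 4.2 kg.
Tool frame: the origin (TCP) lies at the very end of the fingers, on their centre line; the grasp point (between the pads) lies 19 mm behind it (r.hold_point_z is the y of the grasp point in the tool frame, in mm); y points along the fingers, z is the direction in which the jaws open and shut, and the axes are right-handed (so a half turn about y gives the same grasp; the last joint's range is limited). The gripper opens to 87 mm and grips with 3 to 60 N. Pads are 19 mm wide; open, the fingers measure 117 mm over their backs; the gripper's body (75 mm by 190 mm) begins 51 mm behind the grasp point.
Start: joints at [-0.98, 0.385, 0.008, 0, -1.194, -0.259], TCP at [203.606, -590.884, 222.55] pointing down, gripper open.
Joint ranges: [-3.14, 3.14], [-1.21, 2.06], [-1.07, 1.41], [-3.16, 2.05], [-2.99, -0.16], [-3.1, 3.1]. Speed limits (rad/s): [2.79, 2.79, 3.14, 3.14, 3.14, 3.14].

## Interface

Orientations are given as a unit quaternion [w, x, y, z].
In Python, from rig import r gives the robot as it stands.
- The arm moves only by the tool move_arm, never from a script. Its argument "deltas" is a list of rows, each an object of numbers: "x", "y", "z": the shift along the tool's x, y, z in cm; "wx", "wy", "wz": the turn, a rotation vector about the tool's x, y, z in degrees. A call has 1 to 12 rows; each row shifts and turns the commanded pose from where the row before left it, along the tool's axes as they then stand; what a row does not reach is not made up. A row lasts 1/10 s, in which the tool goes at most 50 mm and 8.59 degrees, less where a joint would pass 70% of its speed; a pose out of reach is approached as far as the arm can. A call is refused whole if a number of a shift passes 5 or a number of a turn 8.59, either way. A call with a gripper value outside its range is refused whole. "hand" is the gripper command: -1 is fully open, 1 is shut, values between are in proportion, set as the call begins (left out, the last holds). The fingers move at their own pace and stop on an object; the grip force is fixed at half the most. Time passes only in rows, so rows that do not move let the fingers close. It gives the time, the measured TCP pose, the force and the opening at its end, in the units of the state.
- r.get_obs(): the state, without advancing time (a new reading comes with each control period).
- r.snapshot(name): name is "side" or "top" or "wrist"; returns the picture (384x512x3 uint8, red, green, blue); there is no depth.
- r.camera_params(name): a dict with "K" (3x3 intrinsics, pixels), "k1" (the pictures are not rectified: a ray, as slopes to the right and down, at radius r is drawn at 1 + k1 r^2 times it, then the intrinsics apply), "T" (4x4, takes a point from camera to world coordinates); the wrist camera has in their place "mount" (4x4, takes a point from camera to tool coordinates, whose origin is the TCP and whose axes are the tool frame's). Camera axes: x right, y down, z forward; pixel columns grow to the right and rows downward; lengths in mm; the calibration is good to about 2 mm. A picture is of the moment at which its call begins: read the wrist's pose just before it. camera_params takes no time and is no camera call.
- r.sign_off(): hands the job in, once; it reports no verdict.
Trained networks look in the newest picture that a camera, given by its name, has taken for a name from the list of things; names that differ only in an ending like _2 or _b are one class to them, and where a whole thing is asked for, a point or a joint stands for the part that bears it (a point fixed in the world has none). Each returns a list of dicts, best first, with "confidence" (0 to 1); they miss things now and then, are a little off and sometimes report something else, mostly with a low value. They report only what shows in the picture. A call takes as long as a camera call. They do not tell look-alikes from the thing itself.
- r.spot_in(camera, label): "pixel" ([column, row] in pixels, amid what is visible of it).
- r.regions_of(camera, label): "pixels" (384x512 bool, what is visible of it) and "pixel" ([column, row] in pixels, amid what is visible of it).
- r.mark_of(camera, label): "pixel" ([column, row] in pixels: a listed point, or the origin of a listed thing).
The state is a dict: "clock": time; "joints": joint angles; "joint_velocities": joint speeds; "effort": joint torques, N m; "tool_pos": TCP position; "ee_rot": TCP orientation; "force": force on the tool from outside, world axes, zero at the start; "moment": the same for the moment, N m; "width": finger opening in mm.
Only numpy, scipy, OpenCV 4.12 (cv2) and the standard library are available. Lean on these libraries where they do the work, as an engineer would, in place of code of your own. Each camera call takes 0.05 s, during which the arm holds its last target. There are 200 camera calls.

## Working session

There is one attempt and no reset: what is moved stays moved. The work goes in short steps, Python scripts to look and compute and a tool call to move; the robot and the scene stay as the last step left them, time stands still between calls to the robot, and variables do not carry over. Pictures are saved under pics/ and viewed, about 8 in all and at most 12, crops included, and the job is handed in when it is done.

Besides the shell and the picture viewer there is one more tool, called after ">>>" in YAML: its name, and indented under it one key for each argument. move_arm: Moves the arm, as the interface text tells. Its arguments: {"type":"object","properties":{"deltas":{"type":"array"},"hand":{"type":"number"}},"required":["deltas"]}

```bash
mkdir -p pics
cat > h.py <<'E'
import numpy as np, cv2
from rig import r
from scipy.spatial.transform import Rotation as R
def cam(n):
    c=r.camera_params(n)
    if 'T' in c: return c['K'],c['k1'],np.array(c['T'])
    o=r.get_obs();q=np.array(o['ee_rot']);T=np.eye(4);T[:3,:3]=R.from_quat(q[[1,2,3,0]]).as_matrix();T[:3,3]=o['tool_pos']
    return c['K'],c['k1'],T@np.array(c['mount'])
def ray(n,px):
    K,k1,T=cam(n);K=np.array(K)
    d=cv2.undistortPoints(np.array([[px]],float),K,np.array([k1,0,0,0.]))[0,0]
    return T[:3,3],T[:3,:3]@np.array([d[0],d[1],1])
def onplane(n,px,z):
    o,d=ray(n,px);return o+d*(z-o[2])/d[2]
def proj(n,P):
    K,k1,T=cam(n);Ti=np.linalg.inv(T)
    return cv2.projectPoints(np.array(P,float).reshape(-1,3),cv2.Rodrigues(Ti[:3,:3])[0],Ti[:3,3],np.array(K),np.array([k1,0,0,0.]))[0][:,0]
def snap(n,f):
    im=r.snapshot(n);cv2.imwrite('pics/'+f,im[:,:,::-1]);return im
E
python3 - <<'E'
from h import *
a=snap('side','side0.png');b=snap('top','top0.png')
cv2.imwrite('pics/both.png',cv2.resize(np.hstack([a,b])[:,:,::-1],(800,300)))
np.set_printoptions(precision=1,suppress=True)
for n in ['side','top']:
    print(n,cam(n)[2])
    for l in ['tube','tube_mouth','cradle','glue_stick','paint_jar','pencil_tub']:
        for m in r.mark_of(n,l)[:3]:
            z=200 if l=='tube_mouth' else 0
            print(l,m['confidence'],m['pixel'],onplane(n,m['pixel'],z))
o=r.get_obs();print(o['clock'],o['ee_rot'],r.hold_point_z)
print(r.camera_params('wrist'))
E
```

```text
side [[  -0.8   -0.4    0.4   42. ]
 [  -0.6    0.6   -0.6  464.2]
 [   0.    -0.7   -0.7 1021.6]
 [   0.     0.     0.     1. ]]
tube 0.65 [244.5, 241.7] [ 532.9 -138.3    0. ]
tube_mouth 0.62 [244.0, 199.0] [ 518.9 -125.5  200. ]
cradle 0.81 [227.6, 263.8] [524.2 -50.5   0. ]
cradle 0.6 [319.2, 265.3] [ 318.4 -194.5    0. ]
glue_stick 0.55 [175.9, 264.5] [637.1  35.9   0. ]
paint_jar 0.8 [187.8, 238.0] [672.7 -52.    0. ]
pencil_tub 0.92 [342.1, 198.6] [ 389.1 -451.1    0. ]
pencil_tub 0.27 [173.4, 262.6] [647.   35.4   0. ]
top [[   0.1   -1.     0.2  252.6]
 [  -1.    -0.1    0.  -193.7]
 [   0.    -0.2   -1.  1398. ]
 [   0.     0.     0.     1. ]]
tube 0.64 [238.9, 197.8] [ 529.8 -135.9    0. ]
tube_mouth 0.72 [234.8, 185.6] [ 520.5 -131.1  200. ]
cradle 0.92 [207.7, 196.7] [525.3 -44.7   0. ]
cradle 0.81 [256.2, 272.2] [ 319.5 -204.1    0. ]
glue_stick 0.57 [186.3, 158.2] [636.2  31.1   0. ]
paint_jar 0.61 [210.3, 148.2] [673.1 -37.    0. ]
pencil_tub 0.83 [335.5, 253.6] [ 390.7 -426.5    0. ]
0.7 [-0.7  0.7  0.1 -0.1] -18.700000000000003
{'K': array([[277.4,   0. , 253. ],
       [  0. , 277.4, 192.1],
       [  0. ,   0. ,   1. ]]), 'k1': -0.06705353192096784, 'mount': array([[   0. ,    1. ,    0.2,  -66.6],
       [   0. ,   -0.2,    1. , -163.1],
       [   1. ,   -0. ,   -0. ,    0.2],
       [   0. ,    0. ,    0. ,    1. ]])}
```

View pics/side0.png

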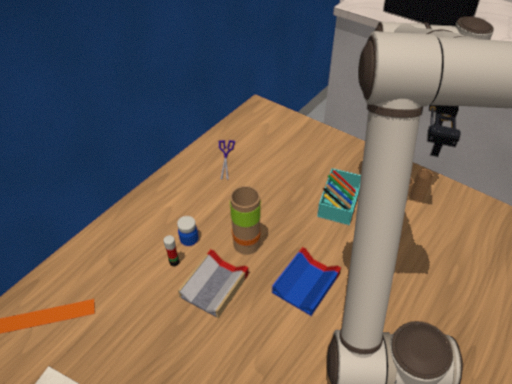

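View pics/top0.png

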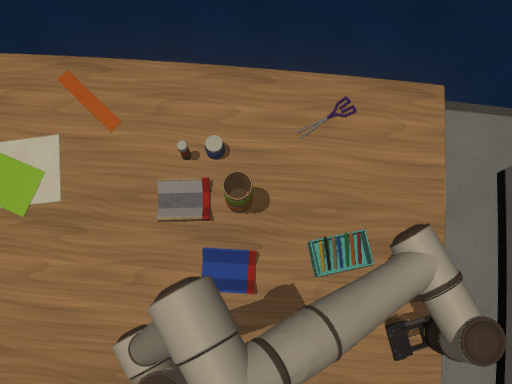

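The cradle candidates are the grey/white one at top (185,199) and side (214,283), and the blue one at top (230,271) and side (306,281). The grey/white one with the red stop facing the tube (top 238,192) fits the description, because the blue one is the look-alike. I'll confirm it in a crop while fitting the poses.

```bash
cat > fit.py <<'E'
from h import *
from scipy.optimize import minimize
def hullmask(n,P):
    p=proj(n,P);m=np.zeros((384*4,512*4),np.uint8)
    cv2.fillConvexPoly(m,cv2.convexHull((p*4+2).astype(np.int32)),1);return cv2.resize(m.astype(np.float32),(512,384),interpolation=cv2.INTER_AREA)
def cradle(v):
    L=np.array([[x,y,z] for x in(0,150) for y,z in((-60,0),(60,0),(-60,10),(60,10),(-52,38),(52,38))],float)
    return L@R.from_euler('z',v[2]).as_matrix().T+[v[0],v[1],0]
t=np.linspace(0,2*np.pi,40)
def tube(v): return np.array([[v[0]+38*np.cos(a),v[1]+38*np.sin(a),z] for z in(0,200) for a in t])
def fit(model,v0,masks,step):
    f=lambda v:sum(1-np.minimum(hullmask(n,model(v)),m).sum()/np.maximum(hullmask(n,model(v)),m).sum() for n,m in masks.items())
    s=minimize(f,v0,method='Nelder-Mead',options=dict(initial_simplex=[v0]+[np.array(v0)+np.eye(len(v0))[i]*step[i] for i in range(len(v0))],xatol=.01,fatol=1e-4))
    return s.x,s.fun
E
python3 - <<'E'
from fit import *
ims={n:r.snapshot(n) for n in('top','side')}
near={'cradle':{'top':(185,199),'side':(214,283)},'tube':{'top':(238,192),'side':(245,220)}}
M={}
for l in near:
    M[l]={}
    for n in ims:
        g=min(r.regions_of(n,l),key=lambda d:np.hypot(*(np.array(d['pixel'])-near[l][n])))
        M[l][n]=g['pixels'].astype(np.float32);print(l,n,g['pixel'],g['confidence'])
for sub in(['top'],['side'],['top','side']):
    c=fit(cradle,[525,-48,1.55],{n:M['cradle'][n] for n in sub},[10,10,.1]);print(sub,'cr',c)
    u=fit(tube,[526,-135],{n:M['tube'][n] for n in sub},[10,10]);print('tube',u)
out=[]
for n in ims:
    (x,y)=near['cradle'][n];x+=25;y-=20
    im=ims[n].copy();b=cv2.resize(im,None,fx=4,fy=4)
    for P in(cradle(c[0]),tube(u[0])):
        for p in proj(n,P): cv2.circle(b,tuple((p*4+2).astype(int)),2,(255,0,255),-1)
    out.append(b[(y-70)*4:(y+70)*4,(x-50)*4:(x+50)*4])
cv2.imwrite('pics/fit.png',np.hstack(out)[:,:,::-1])
E
```

```text
cradle top [183.8, 197.7] 0.59
cradle side [213.1, 280.6] 0.82
tube top [235.3, 190.4] 0.78
tube side [241.7, 217.7] 0.85
['top'] cr (array([521.22148978, -51.24854773,   1.70751684]), np.float64(0.05538874864578247))
tube (array([ 522.55711335, -136.4677774 ]), np.float64(0.04454469680786133))
['side'] cr (array([518.43244795, -48.42240594,   1.67031559]), np.float64(0.0980762243270874))
tube (array([ 524.30614626, -133.59587371]), np.float64(0.025349557399749756))
['top', 'side'] cr (array([519.59202052, -49.9800211 ,   1.6812518 ]), np.float64(0.15943360328674316))
tube (array([ 524.2244923 , -134.88529339]), np.float64(0.09912246465682983))
```

View pics/fit.png

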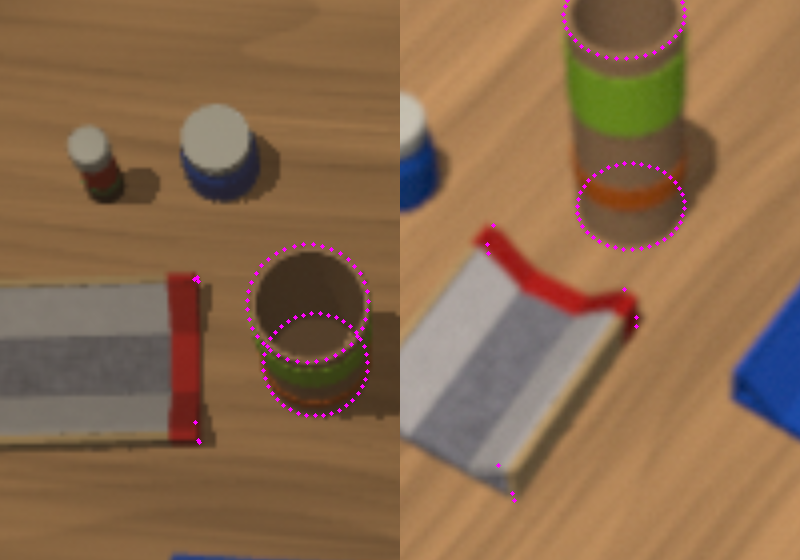

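The grey cradle with the red stop is confirmed, and the tube at top (238,192) is about 47 mm clear of it. Next I'll work out the current tool axes and the target pose for the push.

```bash
cat > plan.py <<'E'
from h import *
np.set_printoptions(precision=2,suppress=True)
CR=np.array([519.6,-50.0,0]);YAW=1.685
c=np.array([np.cos(YAW),np.sin(YAW),0]);l=np.array([-np.sin(YAW),np.cos(YAW),0]);up=np.array([0,0,1.])
def W(u,v,z): return CR+c*u+l*v+up*z
def now():
    o=r.get_obs();q=np.array(o['ee_rot']);return np.array(o['tool_pos']),R.from_quat(q[[1,2,3,0]]),o
def goalR(alpha,s):  # alpha deg: tool pointing (-sin a) along c; s=+1: tool z=+l
    a=np.radians(alpha);y=-np.sin(a)*c-np.cos(a)*up;z=s*l;x=np.cross(y,z)
    return R.from_matrix(np.c_[x,y,z])
def delta(p,Rg,lab=''):
    p0,R0,o=now();rv=(R0.inv()*Rg).as_rotvec(degrees=True)
    print(lab,'shift cm(tool)',R0.inv().apply(p-p0)/10,'turn deg',rv)
E
python3 - <<'E'
from plan import *
p,Rn,o=now();print(Rn.as_matrix(),o['clock'],o['width'])
for s in(1,-1):
    for a in(0,-45): delta(W(-170,4,120),goalR(a,s),(s,a))
E
```

```text
[[ 0.95 -0.   -0.33]
 [ 0.33 -0.    0.95]
 [-0.   -1.   -0.  ]] 1.0 86.97029542384234
(1, 0) shift cm(tool) [43.43 10.26 24.33] turn deg [  0.   -77.53  -0.  ]
(1, -45) shift cm(tool) [43.43 10.26 24.33] turn deg [ 30.34 -73.26 -37.78]
(-1, 0) shift cm(tool) [43.43 10.26 24.33] turn deg [  0.   102.47   0.  ]
(-1, -45) shift cm(tool) [43.43 10.26 24.33] turn deg [39.99 96.53 32.11]
```

>>> move_arm:
  deltas:
    - {"x": 4.34,"z": 2.43}
    - {"x": 4.34,"z": 2.43}
    - {"x": 4.34,"z": 2.43}
    - {"x": 4.34,"z": 2.43}
    - {"x": 4.34,"z": 2.43}
    - {"x": 4.34,"z": 2.43}
    - {"x": 4.34,"z": 2.43}
    - {"x": 4.34,"z": 2.43}
    - {"x": 4.34,"z": 2.43}
    - {"x": 4.34,"z": 2.43}
  hand: -0.15

```text
$.deltas[0]: bad value
```

>>> move_arm:
  deltas:
    - {"wy": -8.59}
    - {"wy": -8.59}
    - {"wy": -8.59}
    - {"wy": -8.59}
    - {"wy": -8.59}
    - {"wy": -8.59}
    - {"wy": -8.59}
    - {"wy": -8.59}
    - {"wy": -8.59}

```text
$.deltas[0]: bad value
```

Run:
```python
from plan import *
p,Rn,o=now();print(p,o['joints'],o['clock'],o['width'],o['force'])
for a in(0,-50): delta(W(-170,4,100),goalR(a,1),a)
```

```text
[ 203.59 -590.89  222.55] [-0.98  0.38  0.01  0.   -1.19 -0.26] 1.0 86.97029542384234 [ 0.52 -0.38 -0.24]
0 shift cm(tool) [43.43 12.26 24.33] turn deg [  0.   -77.53  -0.  ]
-50 shift cm(tool) [43.43 12.26 24.33] turn deg [ 33.69 -72.24 -41.95]
```

>>> move_arm:
  deltas:
    - {"x": 4.34,"y": 0,"z": 2.43,"wx": 0,"wy": 0,"wz": 0}
    - {"x": 4.34,"y": 0,"z": 2.43,"wx": 0,"wy": 0,"wz": 0}
    - {"x": 4.34,"y": 0,"z": 2.43,"wx": 0,"wy": 0,"wz": 0}
    - {"x": 4.34,"y": 0,"z": 2.43,"wx": 0,"wy": 0,"wz": 0}
    - {"x": 4.34,"y": 0,"z": 2.43,"wx": 0,"wy": 0,"wz": 0}
    - {"x": 4.34,"y": 0,"z": 2.43,"wx": 0,"wy": 0,"wz": 0}
    - {"x": 4.34,"y": 0,"z": 2.43,"wx": 0,"wy": 0,"wz": 0}
    - {"x": 4.34,"y": 0,"z": 2.43,"wx": 0,"wy": 0,"wz": 0}
    - {"x": 4.34,"y": 0,"z": 2.43,"wx": 0,"wy": 0,"wz": 0}
    - {"x": 4.34,"y": 0,"z": 2.43,"wx": 0,"wy": 0,"wz": 0}
  hand: -0.15

```text
clock: 2.0
tool_pos: [535.9, -218.0, 222.9]
ee_rot: [-0.697, 0.697, 0.117, -0.117]
force: [0.8, -0.1, 0.1]
width: 50.2
```

>>> move_arm:
  deltas:
    - {"x": 0,"y": 0,"z": 0,"wx": 0,"wy": -8.59,"wz": 0}
    - {"x": 0,"y": 0,"z": 0,"wx": 0,"wy": -8.59,"wz": 0}
    - {"x": 0,"y": 0,"z": 0,"wx": 0,"wy": -8.59,"wz": 0}
    - {"x": 0,"y": 0,"z": 0,"wx": 0,"wy": -8.59,"wz": 0}
    - {"x": 0,"y": 0,"z": 0,"wx": 0,"wy": -8.59,"wz": 0}
    - {"x": 0,"y": 0,"z": 0,"wx": 0,"wy": -8.59,"wz": 0}
    - {"x": 0,"y": 0,"z": 0,"wx": 0,"wy": -8.59,"wz": 0}
    - {"x": 0,"y": 0,"z": 0,"wx": 0,"wy": -8.59,"wz": 0}
    - {"x": 0,"y": 0,"z": 0,"wx": 0,"wy": -8.59,"wz": 0}

```text
clock: 2.9
tool_pos: [534.8, -219.8, 222.6]
ee_rot: [-0.47, 0.47, 0.528, -0.528]
force: [-0.0, -0.5, -0.7]
width: 49.8
```

Run:
```python
from plan import *
p,Rn,o=now();print(p,o['joints'],o['clock'],o['width'],o['force'])
for a in(0,-50): delta(W(-170,4,100),goalR(a,1),a)
```

```text
[ 534.77 -219.76  222.6 ] [-0.11  0.31 -0.11 -0.   -1.16  0.23] 2.9 49.819169125804855 [-0.04 -0.55 -0.69]
0 shift cm(tool) [ 0.04 12.26 -0.03] turn deg [ 0.    0.13 -0.  ]
-50 shift cm(tool) [ 0.04 12.26 -0.03] turn deg [ -0.05   0.13 -50.  ]
```

>>> move_arm:
  deltas:
    - {"x": 0,"y": 0,"z": 0,"wx": 0,"wy": 0,"wz": -8.4}
    - {"x": 0,"y": 0,"z": 0,"wx": 0,"wy": 0,"wz": -8.4}
    - {"x": 0,"y": 0,"z": 0,"wx": 0,"wy": 0,"wz": -8.4}
    - {"x": 0,"y": 0,"z": 0,"wx": 0,"wy": 0,"wz": -8.4}
    - {"x": 0,"y": 0,"z": 0,"wx": 0,"wy": 0,"wz": -8.4}
    - {"x": 0,"y": 0,"z": 0,"wx": 0,"wy": 0,"wz": -8.4}
    - {"x": 0,"y": 0,"z": 0,"wx": 0,"wy": 0,"wz": 0}

```text
clock: 3.6
tool_pos: [534.0, -222.3, 217.8]
ee_rot: [-0.655, 0.201, 0.675, -0.273]
force: [-1.3, -0.2, -0.7]
width: 49.8
```

Run:
```python
from plan import *
p,Rn,o=now();print(p,o['joints'],o['clock'],o['width'],o['force'])
for q in (W(-170,4,100),W(-150,4,18),W(-80,2,18)): delta(q,goalR(-50,1))
a=snap('side','s1.png')
cv2.imwrite('pics/s1c.png',cv2.resize(a[60:340,130:430],None,fx=2,fy=2)[:,:,::-1])
```

```text
[ 533.96 -222.29  217.75] [-0.52  0.63  0.37 -0.71 -1.86  0.61] 3.6 49.84872975024384 [-1.3  -0.24 -0.7 ]
 shift cm(tool) [-8.95  7.66 -0.21] turn deg [ 0.16 -0.63  0.8 ]
 shift cm(tool) [-14.04  14.39  -0.25] turn deg [ 0.16 -0.63  0.8 ]
 shift cm(tool) [-9.61 19.82 -0.39] turn deg [ 0.16 -0.63  0.8 ]
```

View pics/s1c.png

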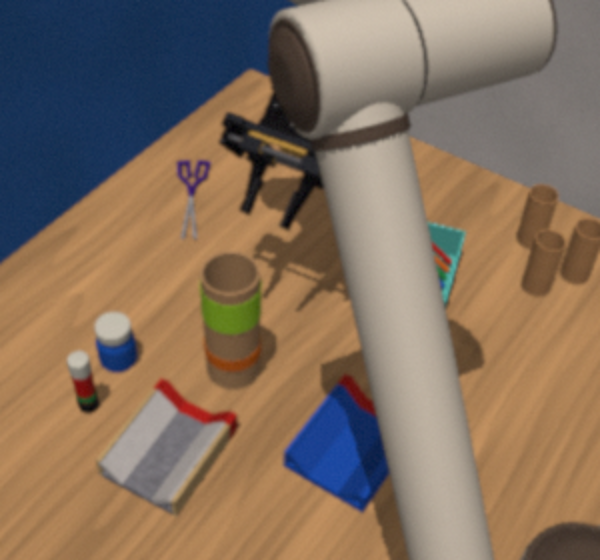

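>>> move_arm:
  deltas:
    - {"x": -2.87,"y": 2.93,"z": -0.05,"wx": 0.1,"wy": -0.6,"wz": 0.8}
    - {"x": -2.87,"y": 2.93,"z": -0.05,"wx": 0,"wy": 0,"wz": 0}
    - {"x": -2.87,"y": 2.93,"z": -0.05,"wx": 0,"wy": 0,"wz": 0}
    - {"x": -2.87,"y": 2.93,"z": -0.05,"wx": 0,"wy": 0,"wz": 0}
    - {"x": -2.87,"y": 2.93,"z": -0.05,"wx": 0,"wy": 0,"wz": 0}
    - {"x": 0,"y": 0,"z": 0,"wx": 0,"wy": 0,"wz": 0}

```text
clock: 4.25
tool_pos: [533.8, -197.2, 14.7]
ee_rot: [-0.649, 0.202, 0.677, -0.282]
force: [-0.6, 0.4, -1.4]
width: 50.0
```

Run:
```python
from plan import *
p,Rn,o=now();print(p,o['joints'],o['clock'],o['force'])
d=p-CR;print('uvz',d@c,d@l,p[2])
for q in (W(-125,4,14),W(-78,2,14)): delta(q,goalR(-50,1))
```

```text
[ 533.76 -197.21   14.71] [-0.48  0.83  0.2  -0.68 -1.54  0.84] 4.25 [-0.56  0.38 -1.37]
uvz -147.86363229079615 2.70667901491795 14.707358004299056
 shift cm(tool) [1.42 1.79 0.11] turn deg [-0.33  0.18 -0.15]
 shift cm(tool) [ 4.45  5.39 -0.12] turn deg [-0.33  0.18 -0.15]
```

>>> move_arm:
  deltas:
    - {"x": 0.7,"y": 0.84,"z": 0,"wx": 0,"wy": 0,"wz": 0}
    - {"x": 0.7,"y": 0.84,"z": 0,"wx": 0,"wy": 0,"wz": 0}
    - {"x": 0.32,"y": 0.38,"z": 0,"wx": 0,"wy": 0,"wz": 0}
    - {"x": 0.32,"y": 0.38,"z": 0,"wx": 0,"wy": 0,"wz": 0}
    - {"x": 0.32,"y": 0.38,"z": 0,"wx": 0,"wy": 0,"wz": 0}
    - {"x": 0.32,"y": 0.38,"z": 0,"wx": 0,"wy": 0,"wz": 0}
    - {"x": 0.32,"y": 0.38,"z": 0,"wx": 0,"wy": 0,"wz": 0}
    - {"x": 0.32,"y": 0.38,"z": 0,"wx": 0,"wy": 0,"wz": 0}
    - {"x": 0.32,"y": 0.38,"z": 0,"wx": 0,"wy": 0,"wz": 0}
    - {"x": 0,"y": 0,"z": 0,"wx": 0,"wy": 0,"wz": 0}

```text
clock: 5.25
tool_pos: [529.4, -143.3, 17.9]
ee_rot: [-0.646, 0.205, 0.679, -0.282]
force: [0.2, -0.2, 0.6]
width: 49.8
```

```bash
cat > look.py <<'E'
from plan import *
from fit import *
import sys
def look(f):
    p,Rn,o=now();d=p-CR;print('tcp uvz',d@c,d@l,p[2],o['clock'],o['force'])
    ims={n:r.snapshot(n) for n in('top','side')};M={}
    for n in ims:
        g=r.regions_of(n,'tube')
        g=[x for x in g if np.hypot(*(np.array(x['pixel'])-((225,190) if n=='top' else (235,225))))<45]
        if g: M[n]=g[0]['pixels'].astype(np.float32)
        for l_ in('tube_mouth',):
            for m in r.mark_of(n,l_)[:1]:
                q=onplane(n,m['pixel'],200)-CR;print(n,l_,m['confidence'],q@c,q@l)
    for n in M:
        x,e=fit(tube,[524,-105],{n:M[n]},[8,8]);q=np.r_[x,0]-CR;print(n,'tube uv',q@c,q@l,e)
    b=[cv2.resize(ims['top'][120:260,150:290],(420,420)),cv2.resize(ims['side'][150:320,150:290],(346,420))]
    cv2.imwrite('pics/'+f,np.hstack(b)[:,:,::-1])
if __name__=='__main__': look(sys.argv[1])
E
python3 look.py l1.png
```

```text
tcp uvz -93.78243436844286 0.932170158467318 17.915846139580424 5.25 [ 0.22 -0.23  0.62]
top tube_mouth 0.64 -52.224622211039986 6.787996346534259
side tube_mouth 0.81 -55.37245250622328 4.858277261413096
top tube uv -58.220425412885575 -3.7822832293732063 0.5565927624702454
side tube uv -56.93908080879837 0.6918701677774476 0.033445656299591064
```

View pics/l1.png

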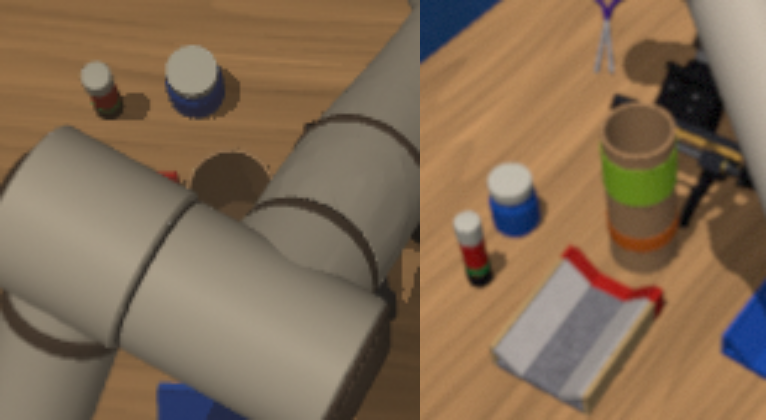

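>>> move_arm:
  deltas:
    - {"x": 0.12,"y": 0.29,"z": 0,"wx": 0,"wy": 0,"wz": 0}
    - {"x": 0.12,"y": 0.29,"z": 0,"wx": 0,"wy": 0,"wz": 0}
    - {"x": 0.15,"y": 0.29,"z": 0,"wx": 0,"wy": 0,"wz": 0}
    - {"x": 0.15,"y": 0.29,"z": 0,"wx": 0,"wy": 0,"wz": 0}
    - {"x": 0.15,"y": 0.2,"z": 0,"wx": 0,"wy": 0,"wz": 0}
    - {"x": 0.1,"y": 0.12,"z": 0,"wx": 0,"wy": 0,"wz": 0}
    - {"x": 0,"y": 0,"z": 0,"wx": 0,"wy": 0,"wz": 0}

```text
clock: 6.25
tool_pos: [527.5, -127.5, 14.5]
ee_rot: [-0.646, 0.205, 0.679, -0.282]
force: [0.4, -0.3, 0.4]
width: 50.0
```

```bash
python3 look.py l2.png
```

```text
tcp uvz -77.86017310272977 0.9761245102820951 14.455103814310672 6.25 [ 0.4  -0.33  0.4 ]
top tube_mouth 0.92 -37.348115269304195 8.162748785596873
side tube_mouth 0.62 -36.906616672660554 5.804965760147713
top tube uv -46.34204499247831 -2.6834203586777265 0.581371009349823
side tube uv -41.060959149060146 0.49588741061883684 0.05130857229232788
```

>>> move_arm:
  deltas:
    - {"x": 0.1,"y": 0.12,"z": 0,"wx": 0,"wy": 0,"wz": 0}
    - {"x": 0.06,"y": 0.08,"z": 0,"wx": 0,"wy": 0,"wz": 0}
    - {"x": 0,"y": 0,"z": 0,"wx": 0,"wy": 0,"wz": 0}

```text
clock: 6.85
tool_pos: [527.3, -125.2, 14.3]
ee_rot: [-0.646, 0.205, 0.679, -0.282]
force: [0.6, -0.2, 1.2]
width: 50.2
```

>>> move_arm:
  deltas:
    - {"x": 0.06,"y": 0.08,"z": 0,"wx": 0,"wy": 0,"wz": 0}
    - {"x": 0.06,"y": 0.08,"z": 0,"wx": 0,"wy": 0,"wz": 0}
    - {"x": 0,"y": 0,"z": 0,"wx": 0,"wy": 0,"wz": 0}
    - {"x": 0,"y": 0,"z": 0,"wx": 0,"wy": 0,"wz": 0}

```text
clock: 7.25
tool_pos: [527.0, -123.2, 14.3]
ee_rot: [-0.646, 0.205, 0.679, -0.282]
force: [0.6, -0.9, 0.1]
width: 50.1
```

>>> move_arm:
  deltas:
    - {"x": 0.06,"y": 0.08,"z": 0,"wx": 0,"wy": 0,"wz": 0}
    - {"x": 0.06,"y": 0.08,"z": 0,"wx": 0,"wy": 0,"wz": 0}
    - {"x": 0,"y": 0,"z": 0,"wx": 0,"wy": 0,"wz": 0}
    - {"x": 0,"y": 0,"z": 0,"wx": 0,"wy": 0,"wz": 0}

```text
clock: 7.65
tool_pos: [526.9, -121.6, 14.1]
ee_rot: [-0.646, 0.205, 0.679, -0.282]
force: [0.7, -2.2, 1.3]
width: 49.8
```

```bash
python3 look.py l3.png
```

```text
tcp uvz -71.97229774640834 0.920393394338199 14.121715144301561 7.65 [ 0.74 -2.2   1.34]
top tube_mouth 0.89 -39.05281687681552 -4.974527271611499
side tube_mouth 0.68 -29.497328058131295 4.646941443660251
top tube uv -39.96533752529158 -4.781168722401354 0.5614238381385803
side tube uv -37.32771294061445 0.030213495707442715 0.05092579126358032
```

View pics/l3.png

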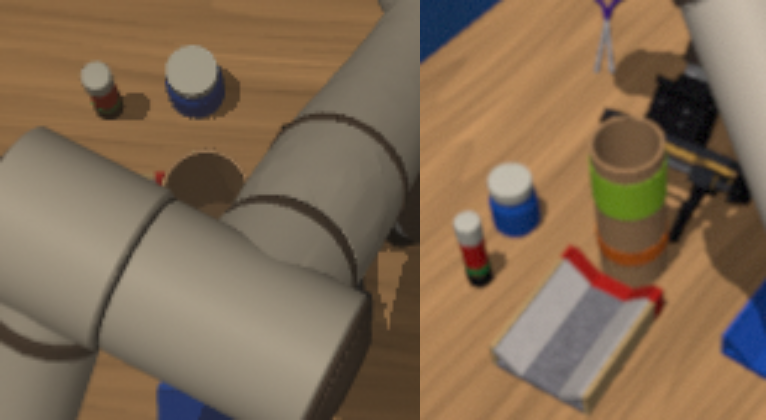

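>>> move_arm:
  deltas:
    - {"x": -0.32,"y": -0.38,"z": 0,"wx": 0,"wy": 0,"wz": 0}
    - {"x": -0.64,"y": -0.77,"z": 0,"wx": 0,"wy": 0,"wz": 0}
    - {"x": -1.3,"y": -1.5,"z": 0,"wx": 0,"wy": 0,"wz": 0}
    - {"x": -1.9,"y": -2.3,"z": 0,"wx": 0,"wy": 0,"wz": 0}
    - {"x": 3.45,"y": -2.9,"z": 0,"wx": 0,"wy": 0,"wz": 0}
    - {"x": 3.45,"y": -2.9,"z": 0,"wx": 0,"wy": 0,"wz": 0}
    - {"x": 3.45,"y": -2.9,"z": 0,"wx": 0,"wy": 0,"wz": 0}
    - {"x": 3.45,"y": -2.9,"z": 0,"wx": 0,"wy": 0,"wz": 0}
    - {"x": 3.45,"y": -2.9,"z": 0,"wx": 0,"wy": 0,"wz": 0}
    - {"x": 3.45,"y": -2.9,"z": 0,"wx": 0,"wy": 0,"wz": 0}
    - {"x": 3.45,"y": -2.9,"z": 0,"wx": 0,"wy": 0,"wz": 0}
  hand: 0.72

```text
clock: 9.05
tool_pos: [531.5, -184.0, 331.8]
ee_rot: [-0.646, 0.205, 0.679, -0.282]
force: [-0.0, -0.4, 0.3]
width: 12.3
```

>>> move_arm:
  deltas:
    - {"x": 0,"y": 0,"z": 0,"wx": 0,"wy": 0,"wz": 8.5}
    - {"x": 0,"y": 0,"z": 0,"wx": 0,"wy": 0,"wz": 8.5}
    - {"x": 0,"y": 0,"z": 0,"wx": 0,"wy": 0,"wz": 8.5}
    - {"x": 0,"y": 0,"z": 0,"wx": 0,"wy": 0,"wz": 8.5}
    - {"x": 0,"y": 0,"z": 0,"wx": 0,"wy": 0,"wz": 8.5}
    - {"x": 0,"y": 0,"z": 0,"wx": 0,"wy": 0,"wz": 8.5}
    - {"x": 0,"y": 0,"z": 0,"wx": 0,"wy": 0,"wz": 0}

```text
clock: 9.75
tool_pos: [530.0, -181.1, 329.1]
ee_rot: [0.46, -0.476, -0.525, 0.535]
force: [-0.2, 1.1, 0.1]
width: 12.1
```

Run:
```python
from plan import *
p,Rn,o=now();d=p-CR;print(d@c,d@l,p[2],o['joints'],o['clock'],o['width'])
a=snap('wrist','w1.png')
for l_,z in(('tube_mouth',200),('cradle',0)):
    for m in r.mark_of('wrist',l_)[:2]:
        q=onplane('wrist',m['pixel'],z)-CR;print(l_,m['confidence'],m['pixel'],q@c,q@l)
for al in(0,40): delta(W(-40,0,300),goalR(al,1),al)
```

```text
-131.40394762939937 4.588340876494857 329.14328507242453 [-0.03  0.21  0.02  0.03 -1.37  0.14] 9.75 12.05268560770645
tube_mouth 0.64 [249.8, 270.0] -35.90969726512904 0.19908196906928136
cradle 0.69 [369.0, 169.9] -127.50587178794727 211.7352324658697
0 shift cm(tool) [ 9.5   2.79 -0.3 ] turn deg [ 0.39  0.22 -1.31]
40 shift cm(tool) [ 9.5   2.79 -0.3 ] turn deg [ 0.46  0.08 38.69]
```

View pics/w1.png

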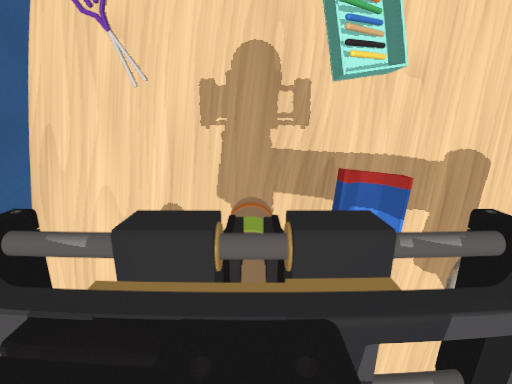

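The wrist view is mostly blocked by the gripper itself. The tube's orange-rimmed top shows behind the fingers at about (252,225), upright and at the stop. I'll tilt to the holding attitude while still high.

>>> move_arm:
  deltas:
    - {"x": 1.5,"y": 0,"z": 0,"wx": 0,"wy": 0,"wz": 7.8}
    - {"x": 1.5,"y": 0,"z": 0,"wx": 0,"wy": 0,"wz": 7.8}
    - {"x": 1.5,"y": 0,"z": 0,"wx": 0,"wy": 0,"wz": 7.8}
    - {"x": 1.5,"y": 0,"z": 0,"wx": 0,"wy": 0,"wz": 7.8}
    - {"x": 1.5,"y": 0,"z": 0,"wx": 0,"wy": 0,"wz": 7.8}
    - {"x": 0,"y": 0,"z": 0,"wx": 0,"wy": 0,"wz": 0}
    - {"x": 0,"y": 0,"z": 0,"wx": 0,"wy": 0,"wz": 0}

```text
clock: 10.6
tool_pos: [524.3, -114.3, 307.9]
ee_rot: [0.258, -0.625, -0.335, 0.656]
force: [-0.1, -0.3, 0.1]
width: 12.2
```

```bash
python3 - <<'E'
from plan import *
p,Rn,o=now();d=p-CR;print(d@c,d@l,p[2],o['joints'],o['clock'],o['width'])
for z in(240,172): delta(W(-51,1,z),goalR(40,1),z)
E
python3 look.py l4.png
```

```text
-64.44438637345873 2.690422614945873 307.8617674223249 [ 0.4   0.17 -0.49  0.72 -1.24 -0.65] 10.6 12.182477746116415
240 shift cm(tool) [ 5.42  4.3  -0.14] turn deg [ 0.31 -0.08 -0.36]
172 shift cm(tool) [ 9.82  9.48 -0.1 ] turn deg [ 0.31 -0.08 -0.36]
tcp uvz -64.44438637345873 2.690422614945873 307.8617674223249 10.6 [-0.09 -0.31  0.14]
top tube_mouth 0.77 -35.933866082306956 1.4063561087404257
top tube uv -40.92486886152888 4.917300130845874 0.34107810258865356
side tube uv -35.36409144786643 1.6495758168163488 0.7187985181808472
```

View pics/l4.png

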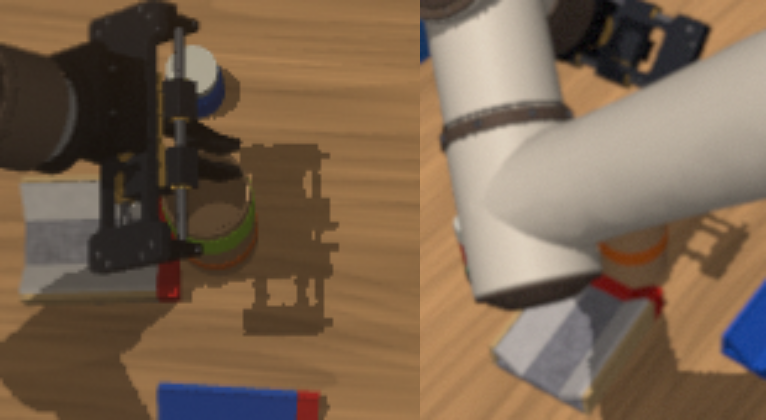

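>>> move_arm:
  deltas:
    - {"x": 2.71,"y": 2.15,"z": -0.07,"wx": 0.3,"wy": 0,"wz": -0.3}
    - {"x": 2.71,"y": 2.15,"z": -0.07,"wx": 0,"wy": 0,"wz": 0}
    - {"x": 0,"y": 0,"z": 0,"wx": 0,"wy": 0,"wz": 0}
    - {"x": 0,"y": 0,"z": 0,"wx": 0,"wy": 0,"wz": 0}

```text
clock: 11.3
tool_pos: [524.4, -100.6, 241.5]
ee_rot: [0.26, -0.624, -0.335, 0.656]
force: [-0.7, -0.1, 0.8]
width: 12.2
```

Run:
```python
from plan import *
p,Rn,o=now();d=p-CR;print(d@c,d@l,p[2],o['clock'])
delta(W(-51,1,172),goalR(40,1))
```

```text
-50.80207411205338 0.9702489168958744 241.51483746890298 11.3
 shift cm(tool) [4.47 5.33 0.02] turn deg [ 0.15 -0.09 -0.14]
```

>>> move_arm:
  deltas:
    - {"x": 0.9,"y": 1.07,"z": 0,"wx": 0,"wy": 0,"wz": 0}
    - {"x": 0.9,"y": 1.07,"z": 0,"wx": 0,"wy": 0,"wz": 0}
    - {"x": 0.9,"y": 1.07,"z": 0,"wx": 0,"wy": 0,"wz": 0}
    - {"x": 0.9,"y": 1.07,"z": 0,"wx": 0,"wy": 0,"wz": 0}
    - {"x": 0.87,"y": 1.05,"z": 0,"wx": 0,"wy": 0,"wz": 0}
    - {"x": 0,"y": 0,"z": 0,"wx": 0,"wy": 0,"wz": 0}
    - {"x": 0,"y": 0,"z": 0,"wx": 0,"wy": 0,"wz": 0}

```text
clock: 12.0
tool_pos: [524.2, -100.5, 170.7]
ee_rot: [0.261, -0.624, -0.335, 0.657]
force: [0.2, 0.2, 0.5]
width: 11.7
```

```bash
cat > path.py <<'E'
from plan import *
D=28;RB=64.7
def tip(th,al):
    t,a=np.radians([th,al]);n=np.array([-np.cos(a),np.sin(a)]);E=np.array([0,10.])
    ax=np.array([np.sin(t),np.cos(t)]);rr=np.array([-np.cos(t),np.sin(t)])
    if th<al: q=E+(190-D)*ax+RB*rr-9.5*n
    else: q=E+190*ax+RB*rr-D*np.array([np.sin(a),np.cos(a)])-9.5*n
    return q
def al(th): return 40 if th<40 else min(60,th)
def seg(ths,v=1,off=(0,0)):
    p,Rn,o=now();d=p-CR;print('now uvz',d@c,d@l,p[2],'t',o['clock'],'f',o['force'])
    for th in ths:
        a=al(th);q=tip(th,a)+off;g=W(q[0],v,q[1]);G=goalR(a,1)
        print(th,q,'sh',Rn.inv().apply(g-p)/10,'turn',(Rn.inv()*G).as_rotvec(degrees=True));p,Rn=g,G
E
python3 - <<'E'
from path import *
seg([2,5,10,15,20,25,30,35,40],off=(0,0))
E
```

```text
now uvz -50.69223716260071 1.1843787516994442 170.71664665495734 t 12.0 f [0.22 0.17 0.5 ]
2 [-51.73 168.05] sh [ 0.09  0.27 -0.02] turn [ 0.11 -0.04 -0.13]
5 [-43.06 170.92] sh [ 0.48 -0.78 -0.  ] turn [0. 0. 0.]
10 [-28.31 174.67] sh [ 0.89 -1.24 -0.  ] turn [0. 0. 0.]
15 [-13.29 177.12] sh [ 0.99 -1.15  0.  ] turn [0. 0. 0.]
20 [  1.89 178.25] sh [ 1.09 -1.06  0.  ] turn [0. 0. 0.]
25 [ 17.1  178.06] sh [ 1.18 -0.96 -0.  ] turn [0. 0. 0.]
30 [ 32.25 176.54] sh [ 1.26 -0.86 -0.  ] turn [0. 0. 0.]
35 [ 47.2  173.71] sh [ 1.33 -0.74  0.  ] turn [0. 0. 0.]
40 [ 61.85 169.58] sh [ 1.39 -0.63  0.  ] turn [0. 0. 0.]
```

>>> move_arm:
  deltas:
    - {"x": 0.28,"y": -0.25,"z": 0,"wx": 0,"wy": 0,"wz": 0}
    - {"x": 0.28,"y": -0.25,"z": 0,"wx": 0,"wy": 0,"wz": 0}
    - {"x": 0.3,"y": -0.41,"z": 0,"wx": 0,"wy": 0,"wz": 0}
    - {"x": 0.3,"y": -0.41,"z": 0,"wx": 0,"wy": 0,"wz": 0}
    - {"x": 0.3,"y": -0.41,"z": 0,"wx": 0,"wy": 0,"wz": 0}
    - {"x": 0.33,"y": -0.38,"z": 0,"wx": 0,"wy": 0,"wz": 0}
    - {"x": 0.33,"y": -0.38,"z": 0,"wx": 0,"wy": 0,"wz": 0}
    - {"x": 0.33,"y": -0.38,"z": 0,"wx": 0,"wy": 0,"wz": 0}
    - {"x": 0,"y": 0,"z": 0,"wx": 0,"wy": 0,"wz": 0}

```text
clock: 12.9
tool_pos: [520.2, -62.6, 177.4]
ee_rot: [0.26, -0.624, -0.336, 0.656]
force: [0.2, -0.7, 0.9]
width: 12.3
```

Run:
```python
from path import *
seg([15,20,25,30,35,40],off=(0,0))
a=r.snapshot('top');b=r.snapshot('side')
b=[cv2.resize(a[120:260,150:290],(420,420)),cv2.resize(b[150:320,150:290],(346,420))]
cv2.imwrite('pics/l5.png',np.hstack(b)[:,:,::-1])
```

```text
now uvz -12.613204627880085 0.8199420192169804 177.37564408932596 t 12.9 f [ 0.21 -0.74  0.86]
15 [-13.29 177.12] sh [-0.04  0.06  0.02] turn [ 0.21 -0.04 -0.09]
20 [  1.89 178.25] sh [ 1.09 -1.06  0.  ] turn [0. 0. 0.]
25 [ 17.1  178.06] sh [ 1.18 -0.96 -0.  ] turn [0. 0. 0.]
30 [ 32.25 176.54] sh [ 1.26 -0.86 -0.  ] turn [0. 0. 0.]
35 [ 47.2  173.71] sh [ 1.33 -0.74  0.  ] turn [0. 0. 0.]
40 [ 61.85 169.58] sh [ 1.39 -0.63  0.  ] turn [0. 0. 0.]
```

View pics/l5.png

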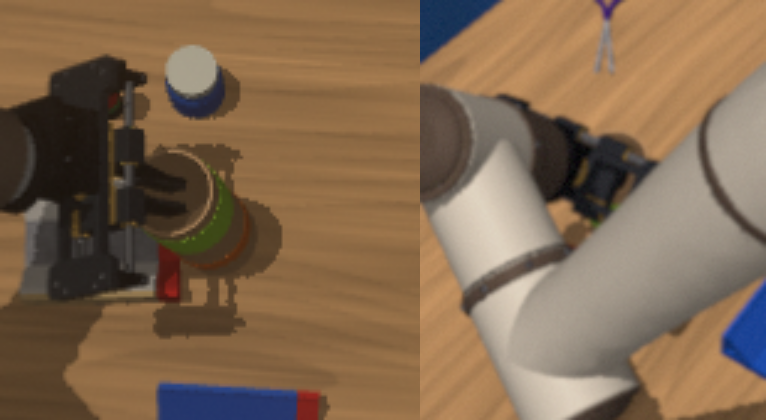

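The tube is leaning over the stop with the two finger tips inside its mouth (left panel, about 165,195), so the tipping works. I'll go through the overbalance slowly.

>>> move_arm:
  deltas:
    - {"x": 0.27,"y": -0.26,"z": 0,"wx": 0,"wy": 0,"wz": 0}
    - {"x": 0.27,"y": -0.26,"z": 0,"wx": 0,"wy": 0,"wz": 0}
    - {"x": 0.27,"y": -0.26,"z": 0,"wx": 0,"wy": 0,"wz": 0}
    - {"x": 0.27,"y": -0.26,"z": 0,"wx": 0,"wy": 0,"wz": 0}
    - {"x": 0.29,"y": -0.24,"z": 0,"wx": 0,"wy": 0,"wz": 0}
    - {"x": 0.29,"y": -0.24,"z": 0,"wx": 0,"wy": 0,"wz": 0}
    - {"x": 0.29,"y": -0.24,"z": 0,"wx": 0,"wy": 0,"wz": 0}
    - {"x": 0.29,"y": -0.24,"z": 0,"wx": 0,"wy": 0,"wz": 0}
    - {"x": 0.32,"y": -0.22,"z": 0,"wx": 0,"wy": 0,"wz": 0}
    - {"x": 0.32,"y": -0.22,"z": 0,"wx": 0,"wy": 0,"wz": 0}
    - {"x": 0.32,"y": -0.22,"z": 0,"wx": 0,"wy": 0,"wz": 0}
    - {"x": 0.32,"y": -0.22,"z": 0,"wx": 0,"wy": 0,"wz": 0}

```text
clock: 14.2
tool_pos: [514.7, -17.9, 176.5]
ee_rot: [0.261, -0.624, -0.335, 0.656]
force: [0.1, -0.5, 0.5]
width: 12.3
```

Run:
```python
from path import *
seg([30,35,40,45,50,55,60,65,70,75,80,85,90],off=(0,0))
```

```text
now uvz 32.470922076104046 1.2486357263473362 176.50771375750043 t 14.2 f [ 0.07 -0.53  0.53]
30 [ 32.25 176.54] sh [-0.02  0.01 -0.02] turn [ 0.15 -0.07 -0.1 ]
35 [ 47.2  173.71] sh [ 1.33 -0.74  0.  ] turn [0. 0. 0.]
40 [ 61.85 169.58] sh [ 1.39 -0.63  0.  ] turn [0. 0. 0.]
45 [ 75.52 163.58] sh [ 1.43 -0.42 -0.  ] turn [0. 0. 5.]
50 [ 88.62 156.42] sh [ 1.43 -0.42 -0.  ] turn [-0. -0.  5.]
55 [101.04 148.14] sh [ 1.43 -0.42  0.  ] turn [-0.  0.  5.]
60 [112.7 138.8] sh [ 1.43 -0.42 -0.  ] turn [ 0. -0.  5.]
65 [125.36 126.71] sh [ 1.68 -0.49 -0.  ] turn [0. 0. 0.]
70 [136.91 113.55] sh [ 1.72 -0.34  0.  ] turn [0. 0. 0.]
75 [147.28  99.44] sh [ 1.74 -0.19  0.  ] turn [0. 0. 0.]
80 [156.38  84.48] sh [ 1.75 -0.04 -0.  ] turn [0. 0. 0.]
85 [164.14  68.79] sh [1.75 0.11 0.  ] turn [0. 0. 0.]
90 [170.5   52.47] sh [1.73 0.26 0.  ] turn [0. 0. 0.]
```

>>> move_arm:
  deltas:
    - {"x": 0.33,"y": -0.19,"z": 0,"wx": 0,"wy": 0,"wz": 0}
    - {"x": 0.33,"y": -0.19,"z": 0,"wx": 0,"wy": 0,"wz": 0}
    - {"x": 0.33,"y": -0.19,"z": 0,"wx": 0,"wy": 0,"wz": 0}
    - {"x": 0.33,"y": -0.18,"z": 0,"wx": 0,"wy": 0,"wz": 0}
    - {"x": 0.35,"y": -0.16,"z": 0,"wx": 0,"wy": 0,"wz": 0}
    - {"x": 0.35,"y": -0.16,"z": 0,"wx": 0,"wy": 0,"wz": 0}
    - {"x": 0.35,"y": -0.16,"z": 0,"wx": 0,"wy": 0,"wz": 0}
    - {"x": 0.35,"y": -0.16,"z": 0,"wx": 0,"wy": 0,"wz": 0}
    - {"x": 0.36,"y": -0.1,"z": 0,"wx": 0,"wy": 0,"wz": 1.25}
    - {"x": 0.36,"y": -0.1,"z": 0,"wx": 0,"wy": 0,"wz": 1.25}
    - {"x": 0.36,"y": -0.1,"z": 0,"wx": 0,"wy": 0,"wz": 1.25}
    - {"x": 0.36,"y": -0.1,"z": 0,"wx": 0,"wy": 0,"wz": 1.25}

```text
clock: 15.4
tool_pos: [509.7, 25.1, 162.7]
ee_rot: [0.231, -0.638, -0.307, 0.667]
force: [0.1, -0.2, 0.3]
width: 12.5
```

Run:
```python
from path import *
seg([45,50])
a=r.snapshot('top');b=r.snapshot('side')
b=[cv2.resize(a[120:260,150:290],(420,420)),cv2.resize(b[150:320,150:290],(346,420))]
cv2.imwrite('pics/l6.png',np.hstack(b)[:,:,::-1])
```

```text
now uvz 75.68681444892032 1.2387827454720801 162.65732830300823 t 15.4 f [ 0.06 -0.23  0.32]
45 [ 75.52 163.58] sh [-0.08 -0.05 -0.02] turn [ 0.15 -0.06 -0.21]
50 [ 88.62 156.42] sh [ 1.43 -0.42 -0.  ] turn [-0. -0.  5.]
```

View pics/l6.png

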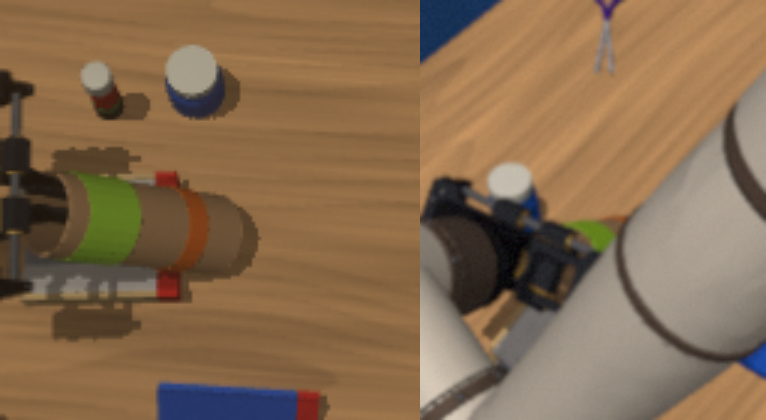

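The tube is past balance, centred over the trough and resting back on the fingers in its mouth (left panel, about 45,212). I'll ease it on down.

>>> move_arm:
  deltas:
    - {"x": 0.36,"y": -0.1,"z": 0,"wx": 0,"wy": 0,"wz": 1.25}
    - {"x": 0.36,"y": -0.1,"z": 0,"wx": 0,"wy": 0,"wz": 1.25}
    - {"x": 0.36,"y": -0.1,"z": 0,"wx": 0,"wy": 0,"wz": 1.25}
    - {"x": 0.36,"y": -0.1,"z": 0,"wx": 0,"wy": 0,"wz": 1.25}
    - {"x": 0.36,"y": -0.1,"z": 0,"wx": 0,"wy": 0,"wz": 1.25}
    - {"x": 0.36,"y": -0.1,"z": 0,"wx": 0,"wy": 0,"wz": 1.25}
    - {"x": 0.36,"y": -0.1,"z": 0,"wx": 0,"wy": 0,"wz": 1.25}
    - {"x": 0.36,"y": -0.1,"z": 0,"wx": 0,"wy": 0,"wz": 1.25}
    - {"x": 0.36,"y": -0.1,"z": 0,"wx": 0,"wy": 0,"wz": 1.25}
    - {"x": 0.36,"y": -0.1,"z": 0,"wx": 0,"wy": 0,"wz": 1.25}
    - {"x": 0.36,"y": -0.1,"z": 0,"wx": 0,"wy": 0,"wz": 1.25}
    - {"x": 0.36,"y": -0.1,"z": 0,"wx": 0,"wy": 0,"wz": 1.25}

```text
clock: 16.7
tool_pos: [505.7, 60.6, 136.2]
ee_rot: [0.142, -0.673, -0.221, 0.692]
force: [0.1, 0.5, -0.2]
width: 12.3
```

Run:
```python
from path import *
seg([60,65,70])
```

```text
now uvz 111.47682588561392 1.1656888950522897 136.2344592516708 t 16.7 f [ 0.12  0.47 -0.18]
60 [112.7 138.8] sh [-0.16 -0.23 -0.02] turn [ 0.12 -0.12 -0.2 ]
65 [125.36 126.71] sh [ 1.68 -0.49 -0.  ] turn [0. 0. 0.]
70 [136.91 113.55] sh [ 1.72 -0.34  0.  ] turn [0. 0. 0.]
```

>>> move_arm:
  deltas:
    - {"x": 0.38,"y": -0.15,"z": 0,"wx": 0,"wy": 0,"wz": 0}
    - {"x": 0.38,"y": -0.15,"z": 0,"wx": 0,"wy": 0,"wz": 0}
    - {"x": 0.38,"y": -0.15,"z": 0,"wx": 0,"wy": 0,"wz": 0}
    - {"x": 0.38,"y": -0.15,"z": 0,"wx": 0,"wy": 0,"wz": 0}
    - {"x": 0.43,"y": -0.09,"z": 0,"wx": 0,"wy": 0,"wz": 0}
    - {"x": 0.43,"y": -0.09,"z": 0,"wx": 0,"wy": 0,"wz": 0}
    - {"x": 0.43,"y": -0.09,"z": 0,"wx": 0,"wy": 0,"wz": 0}
    - {"x": 0.43,"y": -0.09,"z": 0,"wx": 0,"wy": 0,"wz": 0}
    - {"x": 0.43,"y": -0.05,"z": 0,"wx": 0,"wy": 0,"wz": 0}
    - {"x": 0.43,"y": -0.05,"z": 0,"wx": 0,"wy": 0,"wz": 0}
    - {"x": 0.43,"y": -0.05,"z": 0,"wx": 0,"wy": 0,"wz": 0}
    - {"x": 0.43,"y": -0.05,"z": 0,"wx": 0,"wy": 0,"wz": 0}

```text
clock: 17.9
tool_pos: [501.9, 95.2, 98.9]
ee_rot: [0.143, -0.673, -0.222, 0.692]
force: [0.7, 0.8, -0.0]
width: 12.0
```

Run:
```python
from path import *
seg([75,80,85,90])
a=r.snapshot('top');b=r.snapshot('side')
b=[cv2.resize(a[120:260,130:270],(420,420)),cv2.resize(b[150:320,150:290],(346,420))]
cv2.imwrite('pics/l7.png',np.hstack(b)[:,:,::-1])
```

```text
now uvz 146.27032057120266 1.068035731393541 98.94011182745832 t 17.9 f [ 0.72  0.85 -0.02]
75 [147.28  99.44] sh [ 0.01 -0.11 -0.01] turn [ 0.12 -0.12 -0.1 ]
80 [156.38  84.48] sh [ 1.75 -0.04 -0.  ] turn [0. 0. 0.]
85 [164.14  68.79] sh [1.75 0.11 0.  ] turn [0. 0. 0.]
90 [170.5   52.47] sh [1.73 0.26 0.  ] turn [0. 0. 0.]
```

View pics/l7.png

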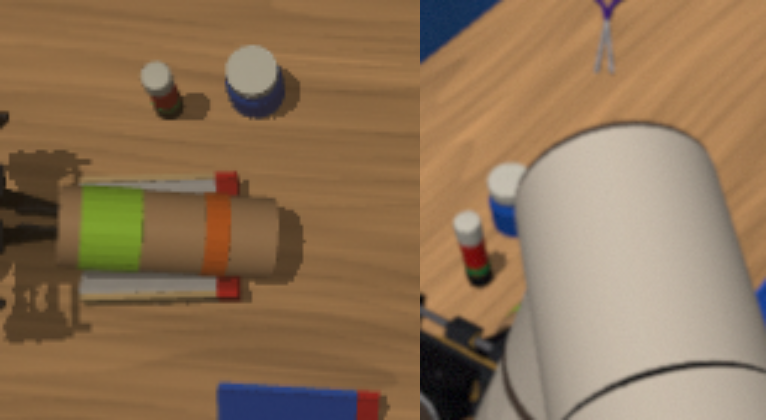

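Run:
```python
from path import *
for th in(70,75,80,85):
    t=np.radians(th)
    f=lambda s,rr:W(*( (lambda q:(q[0],1,q[1]))(np.array([0,10.])+(s-10)*np.array([np.sin(t),np.cos(t)])+rr*np.array([-np.cos(t),np.sin(t)]))))
    P=[f(0,76),f(200,76),f(200,0),f(0,38)]
    print(th,[( (p-[130,120])*3) for p in proj('top',P)])
print((proj('top',[W(0,0,10)])-[130,120])*3)
r.snapshot('top')
for n in('tube','tube_mouth'):
    for m in r.mark_of('top',n)[:1]: print(n,m['confidence'],(np.array(m['pixel'])-[130,120])*3)
```

```text
70 [array([269.29, 219.73]), array([ 51.17, 209.69]), array([ 39.31, 226.9 ]), array([257.88, 227.91])]
75 [array([262.52, 219.28]), array([ 41.78, 213.37]), array([ 37.66, 230.44]), array([254.68, 227.61])]
80 [array([255.51, 218.96]), array([ 34.2 , 217.14]), array([ 37.59, 233.94]), array([251.33, 227.36])]
85 [array([248.34, 218.76]), array([ 28.42, 220.97]), array([ 39.04, 237.38]), array([247.86, 227.18])]
[[237.04 234.26]]
tube 0.76 [270.6 238.8]
tube_mouth 0.65 [ 54.  226.5]
```

The tube has slid back about 16 mm. That's within tolerance, but the fingers now reach only about 12 mm into the mouth. I'll keep lowering on a steeper line so the finger moves deeper in.

>>> move_arm:
  deltas:
    - {"x": 0.33,"y": 0.15,"z": 0,"wx": 0,"wy": 0,"wz": 0}
    - {"x": 0.33,"y": 0.15,"z": 0,"wx": 0,"wy": 0,"wz": 0}
    - {"x": 0.33,"y": 0.15,"z": 0,"wx": 0,"wy": 0,"wz": 0}
    - {"x": 0.33,"y": 0.15,"z": 0,"wx": 0,"wy": 0,"wz": 0}
    - {"x": 0.39,"y": 0.11,"z": 0,"wx": 0,"wy": 0,"wz": 0}
    - {"x": 0.39,"y": 0.11,"z": 0,"wx": 0,"wy": 0,"wz": 0}
    - {"x": 0.39,"y": 0.11,"z": 0,"wx": 0,"wy": 0,"wz": 0}
    - {"x": 0.39,"y": 0.11,"z": 0,"wx": 0,"wy": 0,"wz": 0}

```text
clock: 18.95
tool_pos: [501.4, 100.5, 68.7]
ee_rot: [0.143, -0.673, -0.222, 0.692]
force: [0.9, 0.4, 0.3]
width: 12.2
```

Run:
```python
from path import *
seg([85,90])
r.snapshot('top')
for n in('tube','tube_mouth'):
    for m in r.mark_of('top',n)[:1]: print(n,m['confidence'],(np.array(m['pixel'])-[130,120])*3)
```

```text
now uvz 151.54524212375392 0.9435712935914172 68.71774185356196 t 18.95 f [0.93 0.37 0.34]
85 [164.14  68.79] sh [ 0.62 -1.1   0.  ] turn [ 0.13 -0.12 -0.1 ]
90 [170.5   52.47] sh [1.73 0.26 0.  ] turn [0. 0. 0.]
tube 0.92 [263.1 223.5]
tube_mouth 0.84 [ 55.8 237.3]
```

>>> move_arm:
  deltas:
    - {"x": 0.4,"y": 0.1,"z": 0,"wx": 0,"wy": 0,"wz": 0}
    - {"x": 0.4,"y": 0.1,"z": 0,"wx": 0,"wy": 0,"wz": 0}
    - {"x": 0.35,"y": 0.1,"z": 0,"wx": 0,"wy": 0,"wz": 0}
    - {"x": 0.35,"y": 0.1,"z": 0,"wx": 0,"wy": 0,"wz": 0}
    - {"x": 0.3,"y": 0.08,"z": 0,"wx": 0,"wy": 0,"wz": 0}
    - {"x": 0.3,"y": 0.08,"z": 0,"wx": 0,"wy": 0,"wz": 0}
    - {"x": 0.3,"y": 0.08,"z": 0,"wx": 0,"wy": 0,"wz": 0}
    - {"x": 0.3,"y": 0.08,"z": 0,"wx": 0,"wy": 0,"wz": 0}
    - {"x": 0,"y": 0,"z": 0,"wx": 0,"wy": 0,"wz": 0}

```text
clock: 20.0
tool_pos: [500.5, 107.4, 41.8]
ee_rot: [0.142, -0.672, -0.222, 0.692]
force: [-0.2, 0.0, -0.6]
width: 12.3
```

Run:
```python
from path import *
seg([90])
r.snapshot('top')
for n in('tube','tube_mouth'):
    for m in r.mark_of('top',n)[:1]: q=onplane('top',m['pixel'],48)-CR; print(n,m['confidence'],q@c,q@l)
```

```text
now uvz 158.58104017759842 1.0286374263042943 41.76240341021291 t 20.0 f [-0.19  0.01 -0.58]
90 [170.5   52.47] sh [-0.33 -1.57 -0.01] turn [ 0.11 -0.1  -0.13]
tube 0.66 -25.257255889033875 -5.450866091924904
tube_mouth 0.89 177.5608373756411 16.183561285868834
```

>>> move_arm:
  deltas:
    - {"x": 0,"y": -1,"z": 0,"wx": 0,"wy": 0,"wz": 0}
    - {"x": 0,"y": -1.5,"z": 0,"wx": 0,"wy": 0,"wz": 0}
    - {"x": 0,"y": -3,"z": 0,"wx": 0,"wy": 0,"wz": 0}
    - {"x": 0,"y": -4,"z": 0,"wx": 0,"wy": 0,"wz": 0}
    - {"x": 0,"y": -4,"z": 0,"wx": 0,"wy": 0,"wz": 0}
    - {"x": 0,"y": 0,"z": 0,"wx": 0,"wy": 0,"wz": 0}

```text
clock: 20.75
tool_pos: [488.4, 230.9, 111.9]
ee_rot: [0.142, -0.673, -0.227, 0.689]
force: [0.5, 0.4, 0.1]
width: 12.0
```

Run:
```python
from path import *
seg([90])
T=[r.snapshot(n) for n in('top','side')]
for k in('top','side'):
  for n in('tube','tube_mouth','glue_stick','paint_jar'):
    for m in r.mark_of(k,n)[:1]: q=onplane(k,m['pixel'],48 if 't'==n[0] else 0)-CR; print(k,n,m['confidence'],q@c,q@l,q+CR)
b=[cv2.resize(T[0][130:240,120:260],(560,440)),cv2.resize(T[1][200:330,150:300],(240,208))]
b[1]=cv2.copyMakeBorder(b[1],0,232,0,0,cv2.BORDER_CONSTANT)
cv2.imwrite('pics/l8.png',np.hstack(b)[:,:,::-1])
```

```text
now uvz 282.5806686923867 -0.9905763968517393 111.90768089599649 t 20.75 f [0.48 0.44 0.06]
90 [170.5   52.47] sh [-0.53 12.67  0.34] turn [ 0.66 -0.28  0.34]
top tube 0.97 -32.279951366349394 -2.3615413677354304 [525.62 -81.8   48.  ]
top tube_mouth 0.82 160.23496799861925 7.151691805162065 [494.24 108.38  48.  ]
top glue_stick 0.57 66.69671158196056 -122.89589143887741 [634.09  30.27   0.  ]
side tube 0.87 -32.387333320365656 -1.9129878758657723 [525.19 -81.96  48.  ]
side glue_stick 0.69 69.09283933770894 -126.92926391258497 [637.83  33.11   0.  ]
side paint_jar 0.95 -11.529451569558226 -152.55265259838555 [672.47 -44.07   0.  ]
```

View pics/l8.png

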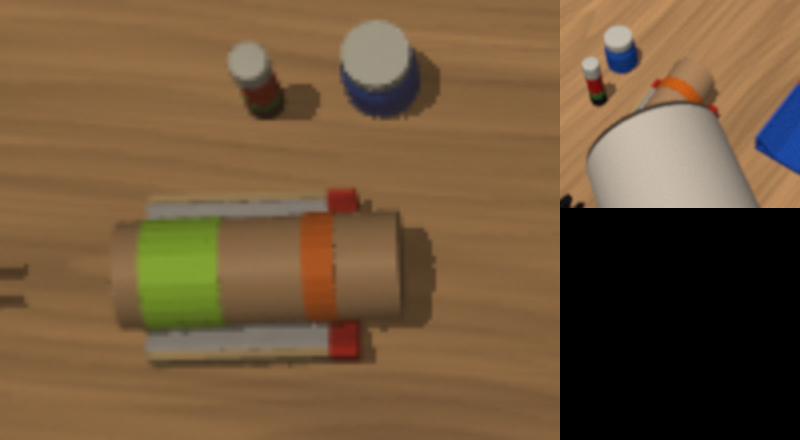

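```bash
python3 -c "
from rig import r
print(r.sign_off(), r.get_obs()['clock'])"
```

```text
the job is handed in; nothing more can be done
the job is handed in; nothing more can be done
```

I pushed the tube upright against the red stop with two low fingertips. I then tipped it from inside the mouth and lowered it into the trough on the same fingers, and handed the job in. Sign-off gives no verdict.

- **Upright at the stop:** with the hand clear, the tube measured about -36 to -41 mm along the cradle and 1–5 mm off its centre line. That is inside the required range.
- **Lowering:** the tube was held by the fingers the whole way down. Wrist force readings between moves stayed below about 3 N, though I could not measure how fast the tube turned.
- **Final pose:** the top view shows it lying in the trough with the mouth at the far end. The foot is at about -32 mm, the mouth at about 160–168 mm, and the sideways offset about 2–7 mm. All of these are within limits. The hand is clear by more than 100 mm.
- **Slide-back:** the tube slid back about 16–20 mm from the stop while being lowered, still inside the -60 mm limit.
- **Angle check:** the tube's angle to the trough read 2–3 degrees by eye and from the network marks in the last picture. One earlier network reading, with the fingers still in the mouth, gave about 6 degrees. I trusted the later one. Level was judged only by eye, not measured.
- **Bystanders:** the glue stick and paint jar measured within a few millimetres of their first positions. The pencil tub was not touched as far as I could see, but I did not re-measure it.

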